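# Set and lock the air regulator

## Task

Set the air regulator on the pneumatics panel: turn the knob on its top until the gauge needle points at the set pointer on the dial's rim. Then turn the steel lock ring under the knob clockwise until it is snug, gently enough that the knob is not dragged round and the needle stays on the pointer. Leave the gauge and the things lying about alone.

Things in the scene. Friction and masses are not known exactly. Their poses are not given: they have to be found in the camera images.
- panel: plywood pneumatics panel, 270 x 370 mm, its top face 37 mm above the bench, on two aluminium rails; it carries the regulator, the gauge, a white air tank (far edge) and three black valves. Origin under its centre at bench height, x towards the air tank, y towards the gauge side, z up. It does not move.
- knob: black ribbed setting knob on top of the regulator, the inner, upper one of the pair: 37 mm diameter, 28 mm high. Origin at the centre of its underside (141 mm above the bench), z up the shared turning axis. Friction about 0.3 N m; stays where left. Clockwise from above raises the reading, 1.6 rad of needle per rad of knob; under 1.4 rad is needed. The lock ring rides round with it.
- lock_ring: steel knurled lock ring, the outer, lower one: 56 mm diameter, 16 mm high, top face 4 mm below the knob. Origin at the centre of its underside, 121 mm above the bench. It runs on the knob hub's thread: loose at first (drag 0.04 N m, the knob stays), it comes up against the washer 0.4 to 1.3 rad clockwise from its start, at a place that is not marked and must be felt.
- ring_notch (a point): a short radial notch on the lock ring's top face, 27 mm from the axis; it shows how far the ring has turned (not where it comes tight)
- needle_tip (a point): tip of the gauge's long slim black needle, 40 mm from the dial's centre, 85 mm above the bench; it swings clockwise seen from above as the reading grows, and starts at the zero pin
- pointer_tip (a point): inner tip of the set pointer, a short broad black tab at the dial's rim, 40 mm from the dial's centre and at the needle tip's height; it stays still. The needle is on it when the two points coincide
- gauge: pressure gauge with a 104 mm round white dial, lying face up on the panel, its glass 93 mm above the bench; the regulator's axis is about 175 mm from its centre. Origin 37 mm above the bench under the dial's centre, z up, x and y as the panel's. Fragile: do not press on it.
- wheel_a: loose green drive wheel, 100 mm diameter, 72 mm high to the top of its steel shaft; bystander
- wheel_b: loose green drive wheel like the other; bystander
- wrench: loose steel wrench, 130 mm long, lying on the panel; bystander
- tee: loose brass pipe tee, 36 mm long, lying on the panel; bystander
- actuator: loose air cylinder, 155 mm long, 40 mm high, lying on the bench beside the panel; bystander
- screwdriver: loose screwdriver, 190 mm long, on the bench; bystander
- fitting_cup: loose grey plastic cup, 68 mm wide, 55 mm high, on the bench beside the panel; bystander
- regulator: grey air regulator under the knob and ring: body 62 mm square, top 83 mm above the bench, bonnet 40 to 47 mm in diameter above it. Origin on the turning axis 37 mm above the bench. Once the ring meets the washer its resistance climbs to 0.3 N m within about 0.15 rad; it is snug from about 0.12 N m on, and at about 0.3 N m it starts to drag the knob round.
- washer: thin brass spring washer, 41 mm diameter, 1.5 mm thick, between the lock ring and the bonnet, keyed to the knob's hub so that it turns with the knob. Origin on the axis at its underside, 119 mm above the bench. The ring tightens on it; how it sits does not show where that happens.

How it is judged:
On the way, in this order (a step that is already met when the one before it is completed fails the run):
1. the needle is on the set pointer, with the lock ring still loose (distance between needle_tip and pointer_tip below 0.004 m and contact force between lock_ring and washer below 0.2 N), for 0.3 s.
2. the lock ring is turned up snug, the needle still on the pointer (contact force between lock_ring and washer above 4 N and distance between needle_tip and pointer_tip below 0.005 m), for 0.1 s.
At the end, for the whole second after the job is handed in: The needle's tip is within 5 mm of the set pointer's tip, and the lock ring, turned up snug (0.12 N m or more) without dragging the knob, still bears on the washer with more than 0.3 N (distance between needle_tip and pointer_tip below 0.005 m and contact force between lock_ring and washer above 0.3 N); the robot touches nothing.
It fails at once if the ring is tight on the washer while the needle is off the pointer by more than 7 mm (locked at a wrong setting, or the knob dragged round by the ring) (contact force between lock_ring and washer above 0.5 N and distance between needle_tip and pointer_tip above 0.007 m).
It fails at once if the gauge is pressed with more than 5 N (contact force between any of the fingers, the arm and gauge above 5 N).
It fails at once if a bystander is pushed more than 30 mm (distance of any of wheel_a, wheel_b, wrench, tee, actuator, screwdriver, fitting_cup from where it was at the start of the episode above 0.03 m).
It also fails if it takes over 72 s, if anything falls off the work surface, if the arm or the gripper's body presses on something with over 40 N, if the wrist force passes 120 N, or if a joint passes its speed limit or range.

## Robot

A 6-joint arm with a two-finger parallel gripper is mounted at the origin on the work surface. World frame = base frame: x ahead of the robot, y to its left, z up, the work surface at z = 0. Lengths are in m, angles in rad, forces in N, time in s.
With the tool pointing down it reaches from about 0.375 to 0.9 m from the base axis. Payload 3.1 kg.
Tool frame: the origin (TCP) lies between the finger pads; the fingertips stand 8 mm ahead of it and the grasp point (between the pads) lies 11 mm behind it; z points along the fingers, y is the line along which they close (so a half turn about z gives the same grasp; the last joint's range is limited). The gripper opens to 87 mm and grips with 3 to 60 N. Pads are 19 mm wide; open, the fingers measure 117 mm over their backs; the gripper's body (75 mm by 190 mm) begins 51 mm behind the grasp point.
Start: joints at [1, 0.527, 1.433, -0, 1.181, -0.178], TCP at [0.239, 0.577, 0.231] pointing down, gripper open.
Joint ranges: [-3.08, 3.08], [-0.75, 2.2], [0.22, 2.44], [-1.43, 4.57], [0, 2.65], [-2.85, 2.85]. Speed limits (rad/s): [2.79, 2.79, 3.14, 3.14, 3.14, 3.14].

## Interface

Orientations are given as a unit quaternion [x, y, z, w].
In Python, from rig import robot, vision, job gives the robot as it stands.
- The arm moves only by the shell command python3 -m handwheel 'ROWS' [OPENING] [FORCE]. ROWS is JSON, a list of rows, each a list of 4 numbers: the shift along the tool's x, y, z as a fraction of full scale, then the turn about the tool's z as a fraction of full scale. A call has 1 to 20 rows; each row is the pose to reach, as a shift and turn from the pose commanded when the call began, along the tool's axes at that moment, turning the shorter way round; what a row does not reach only later rows make up. Full scale, the value 1, is 300 mm for a shift and 2 pi rad for a turn. A row lasts 1/12 s, in which the tool goes at most 41.7 mm and 7.16 degrees, less where a joint would pass 70% of its speed; a pose out of reach is approached as far as the arm can. A call with a number of a shift or a turn outside -1 to 1 is refused whole. A call with a gripper value outside its range is refused whole. OPENING is the opening in per cent of the stroke, from 0 (shut) to 100 (fully open), set as the call begins (- or left out, the last holds). The fingers move at their own pace and stop on an object; FORCE is the grip in N (left out, the last holds). Time passes only in rows, so rows that repeat a pose let the fingers close. It gives the time, the measured TCP pose, the force, the opening and the grip force at its end, in the units of the state.
- robot.get_obs(): the state, without advancing time (a new reading comes with each control period).
- vision.camera(name): name is "scene" or "top"; returns a dict with "frame" (420x560x3 uint8, red, green, blue), "K" (3x3 intrinsics, pixels), "cam_to_world" (4x4, takes a point from camera to world coordinates). Camera axes: x right, y down, z forward; pixel columns grow to the right and rows downward; lengths in m; the calibration is good to about 2 mm. A picture is of the moment at which its call begins. There is no depth.
- job.hand_in(): hands the job in; it is judged then, once.
Trained networks look in the newest picture that a camera, given by its name, has taken for a name from the list of things; names that differ only in an ending like _2 or _b are one class to them, and where a whole thing is asked for, a point or a joint stands for the part that bears it (a point fixed in the world has none). Each returns a list of dicts, best first, with "conf" (0 to 1); they miss things now and then, are a little off and sometimes report something else, mostly with a low value. They report only what shows in the picture. A call takes as long as a camera call.
- vision.look_for(camera, label): "point" ([row, column] in pixels, amid what is visible of it).
- vision.outline_of(camera, label): "mask" (420x560 bool, what is visible of it) and "point" ([row, column] in pixels, amid what is visible of it).
The state is a dict: "time": time; "q": joint angles; "joint_velocities": joint speeds; "joint_torque": joint torques, N m; "position": TCP position; "tool_rot": TCP orientation; "ft_force": force on the tool from outside, world axes, zero at the start; "moment": the same for the moment, N m; "grip_width": finger opening in m; "grip_force": force on a finger pad.
Only numpy, scipy, OpenCV 4.12 (cv2) and the standard library are available. Lean on these libraries where they do the work, as an engineer would, in place of code of your own. Each camera call takes 0.05 s, during which the arm holds its last target. There are 200 camera calls.

## Working session

There is one attempt and no reset: what is moved stays moved. The work goes in short steps, Python scripts to look and compute and a shell command to move; the robot and the scene stay as the last step left them, time stands still between calls to the robot, and variables do not carry over. Pictures are saved under pics/ and viewed, at most 10 in all, crops included, and the job is handed in when it is done.

```bash
mkdir -p pics; ls
cat > h.py <<'E'
import numpy as np, cv2, json
from rig import robot, vision, job
def px2w(c,rc,z):
    K=c["K"];T=c["cam_to_world"]
    d=T[:3,:3]@np.linalg.solve(K,[rc[1],rc[0],1.]);o=T[:3,3]
    return o+d*(z-o[2])/d[2]
def w2px(c,p):
    T=c["cam_to_world"];q=c["K"]@(T[:3,:3].T@(np.array(p)-T[:3,3]));return q[1]/q[2],q[0]/q[2]
E
python3 - <<'E'
from h import *
Z=dict(knob=.169,lock_ring=.137,ring_notch=.137,needle_tip=.085,pointer_tip=.085,gauge=.09,regulator=.083)
for n in ("top","scene"):
    c=vision.camera(n);cv2.imwrite(f"pics/{n}0.png",c["frame"][:,:,::-1])
    print(n,c["cam_to_world"].round(2).tolist(),c["K"][0,0])
    for l,z in Z.items():
        for r in vision.look_for(n,l)[:2]: print(l,np.round(r["point"],1),round(r["conf"],2),px2w(c,r["point"],z).round(4))
o=robot.get_obs();print(o["time"],o["position"],o["tool_rot"],o["ft_force"],o["moment"])
E
```

```text
pics
top [[-0.02, -0.99, 0.11, 0.43], [-1.0, 0.02, 0.01, -0.02], [-0.01, -0.11, -0.99, 1.15], [0.0, 0.0, 0.0, 1.0]] 405.26534436370406
knob [224.3 303.1] 0.77 [ 0.503  -0.0545  0.169 ]
knob [220.3 236.4] 0.2 [0.5157 0.1079 0.169 ]
lock_ring [225.4 311.6] 0.7 [ 0.5024 -0.077   0.137 ]
lock_ring [222.  305.3] 0.48 [ 0.5112 -0.0614  0.137 ]
ring_notch [227.8 303.6] 0.66 [ 0.4967 -0.0568  0.137 ]
needle_tip [223.3 103.8] 0.27 [0.5215 0.4712 0.085 ]
regulator [222.9 304.7] 0.8 [ 0.5134 -0.0622  0.083 ]
scene [[-0.76, 0.41, -0.51, 1.22], [0.66, 0.45, -0.61, 0.82], [-0.02, -0.8, -0.6, 0.91], [0.0, 0.0, 0.0, 1.0]] 446.427778514543
knob [183.7 270.7] 0.59 [ 0.5469 -0.0138  0.169 ]
lock_ring [183.2 270.5] 0.61 [ 0.5165 -0.0522  0.137 ]
lock_ring [184.8 269.7] 0.41 [ 0.5238 -0.0473  0.137 ]
ring_notch [197.6 268.9] 0.69 [0.5675 0.0009 0.137 ]
ring_notch [189.8 271.2] 0.55 [ 0.5373 -0.0244  0.137 ]
gauge [226.  303.2] 0.61 [0.543  0.1207 0.09  ]
regulator [196.6 268.6] 0.74 [ 0.519  -0.0609  0.083 ]
0.8 [0.23919501 0.57742403 0.23059105] [1.95118130e-01 9.80779748e-01 4.38233560e-05 8.59807873e-06] [-0.65650663  0.29871857 -0.22877742] [-0.02122966 -0.04341449 -0.02523243]
```

Run:
```python
import cv2,numpy as np
a=cv2.imread("pics/top0.png")[110:320,140:420];b=cv2.imread("pics/scene0.png")
cv2.imwrite("pics/m0.png",cv2.resize(a,None,fx=2.8,fy=2.8,interpolation=cv2.INTER_CUBIC))
cv2.imwrite("pics/s0.png",cv2.resize(b,None,fx=1.4,fy=1.4,interpolation=cv2.INTER_CUBIC))
```

```text
(no output)
```

View pics/m0.png

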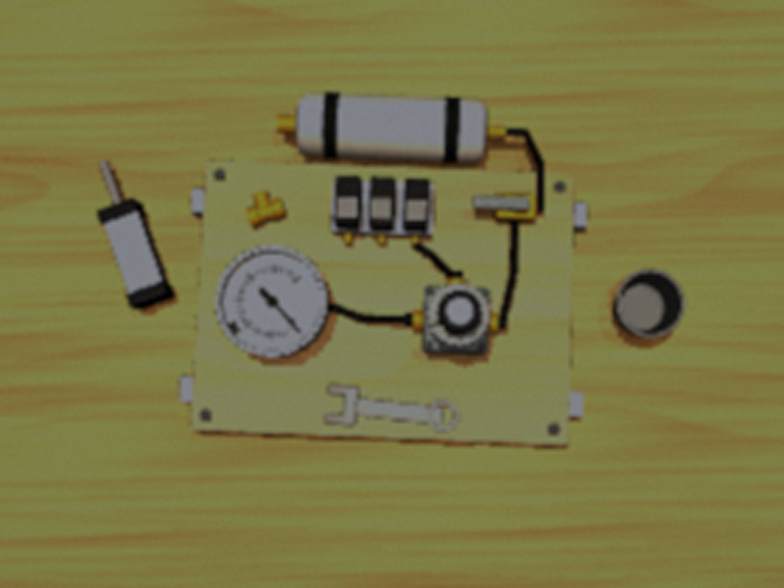

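View pics/s0.png

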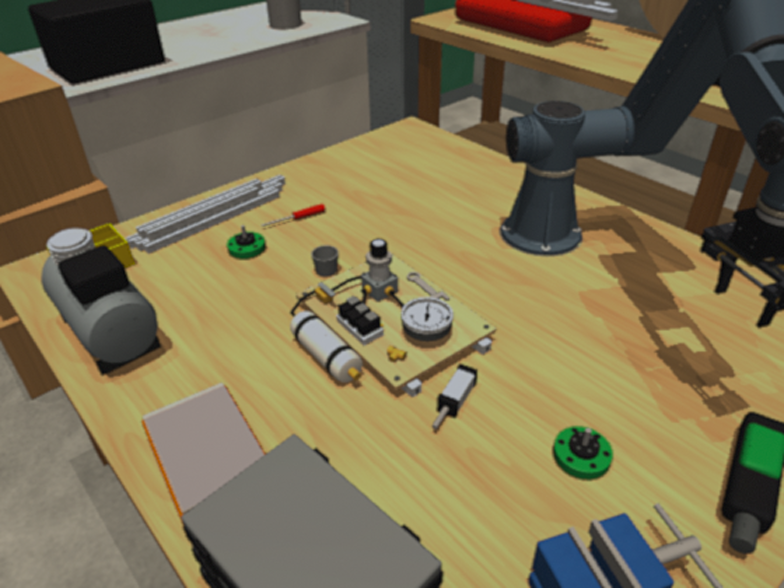

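The top view (2.8× crop) shows the gauge at (272,302), the needle pointing lower right to (298,332), the set pointer tab at (234,327) and the knob top at (459,311). That puts the needle about 95° short, so roughly 1.04 rad of knob clockwise. In the scene view the knob top is at about (379,243).

```bash
cat >> h.py <<'E'
from scipy.spatial.transform import Rotation as R
def rows(target,turn=0):
    "fractions in tool axes from the measured pose to world target"
    o=robot.get_obs();d=R.from_quat(o["tool_rot"]).inv().apply(np.array(target)-o["position"])
    print("t",round(o["time"],2),"pos",np.round(o["position"],4),"q6",round(o["q"][5],3),"frac",np.round(d/.3,4),"turn",round(turn/2/np.pi,4),"mm",np.round(d*1000,1))
E
python3 - <<'E'
from h import *
c=vision.camera("top");s=vision.camera("scene")
print(px2w(c,(221.1,303.9),.169),px2w(s,(173.6,270.7),.169))
for n,cc in(("top",c),("scene",s)):
    for l,z in(("knob",.169),("lock_ring",.137)):
        m=vision.outline_of(n,l)
        for r in m[:2]:
            ys,xs=np.nonzero(r["mask"]);print(n,l,round(r["conf"],2),ys.min(),ys.max(),xs.min(),xs.max(),r["mask"].sum(), px2w(cc,(ys.mean(),xs.mean()),z-.005).round(4))
print(px2w(c,(217.9,237.1),.093))
rows([.51,-.056,.2])
E
```

```text
[ 0.51080675 -0.05665536  0.169     ] [ 0.51253397 -0.05449969  0.169     ]
top knob 0.89 211 233 293 315 408 [ 0.5085 -0.0568  0.164 ]
top lock_ring 0.77 213 233 293 314 161 [ 0.5051 -0.0549  0.132 ]
scene knob 0.56 170 191 261 278 321 [ 0.5357 -0.032   0.164 ]
scene lock_ring 0.63 181 191 261 279 148 [ 0.5233 -0.0463  0.132 ]
[0.52888487 0.1155879  0.093     ]
t 1.1 pos [0.2392 0.5774 0.2306] q6 -0.178 frac [-1.6421 -1.605   0.1019] turn 0.0 mm [-492.6 -481.5   30.6]
```

```bash
R1='[-0.82,-0.8,0,0]'; python3 -m handwheel '[[-0.82,-0.8,0,0],[-0.82,-0.8,0,0],[-0.82,-0.8,0,0],[-0.82,-0.8,0,0],[-0.82,-0.8,0,0],[-0.82,-0.8,0,0],[-0.82,-0.8,0,0],[-0.82,-0.8,0,0],[-0.82,-0.8,0,0],[-0.82,-0.8,0,0],[-0.82,-0.8,0,0]]' 100
python3 -m handwheel '[[-0.82,-0.8,0,0],[-0.82,-0.8,0,0],[-0.82,-0.8,0,0],[-0.82,-0.8,0,0],[-0.82,-0.8,0,0],[-0.82,-0.8,0,0],[-0.82,-0.8,0,0],[-0.82,-0.8,0,0],[-0.82,-0.8,0,0],[-0.82,-0.8,0,0],[-0.82,-0.8,0,0]]'
python3 - <<'E'
from h import *
rows([.511,-.056,.152])
c=vision.camera("top");s=vision.camera("scene")
a=c["frame"][150:290,190:370,::-1];b=s["frame"][110:270,200:400,::-1]
a=cv2.resize(a,(513,400),interpolation=cv2.INTER_CUBIC);b=cv2.resize(b,(500,400),interpolation=cv2.INTER_CUBIC)
cv2.imwrite("pics/t1.png",a);cv2.imwrite("pics/s1.png",b)
o=robot.get_obs();print(o["ft_force"],o["moment"])
E
```

```text
time: 2.02
position: [0.3748, 0.2615, 0.2307]
tool_rot: [0.196, 0.981, 0.0, -0.0]
ft_force: [0.2, 1.1, 0.3]
grip_width: 0.0872
grip_force: 0.0
time: 2.93
position: [0.5097, -0.0526, 0.2301]
tool_rot: [0.195, 0.981, 0.001, -0.001]
ft_force: [-0.3, 0.6, -0.0]
grip_width: 0.0872
grip_force: 0.0
t 2.93 pos [ 0.5097 -0.0526  0.2301] q6 -1.501 frac [-0.009  -0.0091  0.2602] turn 0.0 mm [-2.7 -2.7 78.1]
[-0.46373142  0.71792384 -1.04771659] [ 0.00662685 -0.01894214 -0.01787469]
```

View pics/s1.png

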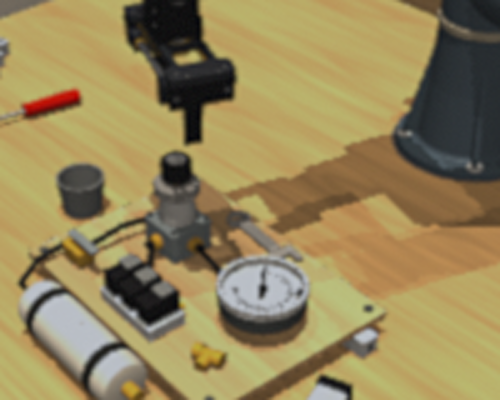

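View pics/t1.png

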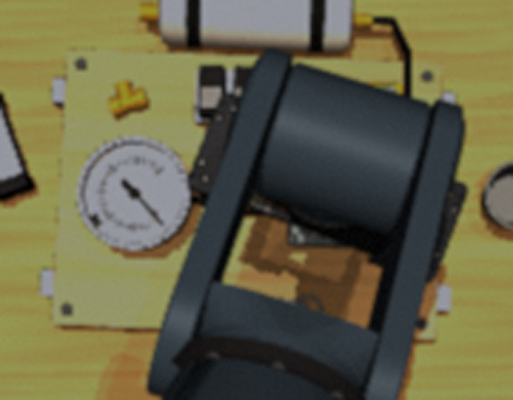

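The gauge stays visible in both views: in the top crop its centre is about (134,193) and the pointer (97,219). The hand is above the knob, which is at (176,160) in the scene crop. Descending to the knob.

```bash
python3 -m handwheel '[[-0.009,-0.009,0.1,0],[-0.009,-0.009,0.2,0],[-0.009,-0.009,0.24,0],[-0.009,-0.009,0.26,0],[-0.009,-0.009,0.26,0],[-0.009,-0.009,0.26,0]]'
python3 -m handwheel '[[0,0,0,0],[0,0,0,0],[0,0,0,0],[0,0,0,0],[0,0,0,0],[0,0,0,0],[0,0,0,0],[0,0,0,0]]' 0 20
python3 - <<'E'
from h import *
rows([.511,-.056,.152])
o=robot.get_obs();print(o["ft_force"],o["moment"],R.from_quat(o["tool_rot"]).inv().apply(o["ft_force"]))
E
```

```text
time: 3.53
position: [0.5115, -0.0567, 0.153]
tool_rot: [0.194, 0.981, 0.0, 0.0]
ft_force: [0.9, -0.9, 1.5]
grip_width: 0.0868
grip_force: 0.0
time: 4.2
position: [0.5114, -0.058, 0.1526]
tool_rot: [0.195, 0.981, -0.0, 0.0]
ft_force: [0.2, -0.6, -0.2]
grip_width: 0.0415
grip_force: 0.0
t 4.2 pos [ 0.5114 -0.058   0.1526] q6 -1.508 frac [0.0039 0.0056 0.0019] turn 0.0 mm [1.2 1.7 0.6]
[ 0.16213798 -0.60395256 -0.16697649] [-0.023819    0.00704668 -0.00900343] [-0.38104063 -0.49582798  0.16700665]
```

```bash
python3 -m handwheel '[[0,0,0,0],[0,0,0,0],[0,0,0,0],[0,0,0,0]]' 0 25
python3 - <<'E'
from h import *
rows([.511,-.056,.152])
o=robot.get_obs();print(o["ft_force"],o["moment"],o["grip_width"],o["grip_force"],"tool",R.from_quat(o["tool_rot"]).inv().apply(o["ft_force"]))
E
```

```text
time: 4.53
position: [0.5114, -0.058, 0.1525]
tool_rot: [0.195, 0.981, -0.0, -0.0]
ft_force: [-0.6, -0.3, 0.6]
grip_width: 0.0366
grip_force: 25.0
t 4.53 pos [ 0.5114 -0.058   0.1525] q6 -1.508 frac [0.0038 0.0058 0.0017] turn 0.0 mm [1.1 1.7 0.5]
[-0.56547805 -0.28656133  0.61080072] [-0.11650843  0.07385938 -0.03093111] 0.03663793476016941 24.999861172400415 tool [ 0.41278749 -0.4813437  -0.61063497]
```

```bash
python3 -m handwheel '[[0,0,0,0],[0,0,0,0.01],[0,0,0,0.025],[0,0,0,0.04],[0,0,0,0.055],[0,0,0,0.07],[0,0,0,0.085],[0,0,0,0.1],[0,0,0,0.115],[0,0,0,0.13],[0,0,0,0.14],[0,0,0,0.14],[0,0,0,0.14]]' 0 40
python3 - <<'E'
from h import *
rows([.511,-.056,.152])
o=robot.get_obs();print(o["ft_force"],o["moment"],o["grip_width"],o["grip_force"])
c=vision.camera("top");s=vision.camera("scene")
for n,cc in(("top",c),("scene",s)):
    for l in("needle_tip","pointer_tip","gauge"):
        for r in vision.look_for(n,l)[:2]: print(n,l,np.round(r["point"],1),round(r["conf"],2),px2w(cc,r["point"],.085).round(4))
a=cv2.resize(c["frame"][190:250,205:270,::-1],(390,360),interpolation=cv2.INTER_CUBIC)
b=cv2.resize(s["frame"][200:255,275:340,::-1],(390,330),interpolation=cv2.INTER_CUBIC)
cv2.imwrite("pics/g2.png",np.hstack([a,np.vstack([b,np.zeros((30,390,3),np.uint8)])]))
E
```

```text
time: 5.62
position: [0.5118, -0.0577, 0.1525]
tool_rot: [0.594, 0.805, 0.0, 0.0]
ft_force: [1.0, 0.5, -1.2]
grip_width: 0.0361
grip_force: 40.0
t 5.62 pos [ 0.5118 -0.0577  0.1525] q6 -0.629 frac [ 0.0061 -0.0008  0.0018] turn 0.0 mm [ 1.8 -0.2  0.5]
[ 0.99723086  0.46314037 -1.16337009] [ 0.03806786 -0.1317566  -0.21295743] 0.036134744012388836 39.99995704740286
top needle_tip [222.7 105.6] 0.52 [0.5231 0.4664 0.085 ]
top gauge [220.4 236.9] 0.57 [0.523  0.1171 0.085 ]
scene gauge [225.6 306.2] 0.79 [0.5313 0.121  0.085 ]
```

View pics/g2.png

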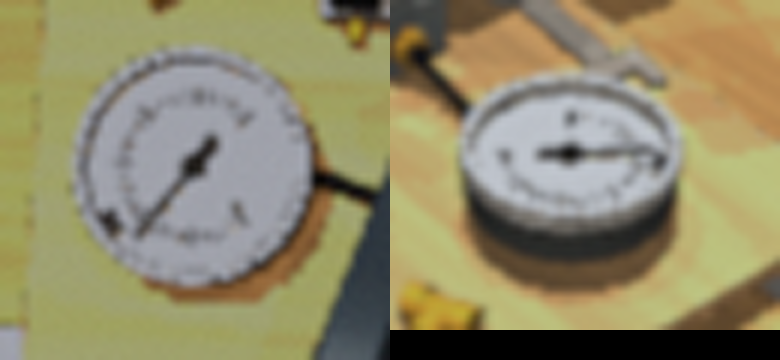

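Needle tip is now at (140,235) with the hub at (196,163) and the pointer at (110,220) in the top crop, so about 18° of needle remains, or 0.031 turn of knob.

```bash
python3 -m handwheel '[[0,0,0,0.01],[0,0,0,0.02],[0,0,0,0.03],[0,0,0,0.03],[0,0,0,0.03],[0,0,0,0.03]]'
cat >> h.py <<'E'
def dark(cam,out,N=4):
    "average N frames, rectify the dial plane z=.085 to 0.25 mm/px, up = +x, left = +y"
    f=0
    for i in range(N): c=vision.camera(cam); f=f+c["frame"].astype(float)/N
    n=480; h=.06; cx,cy=.5285,.1155
    src=np.float32([(0,0),(n,0),(n,n),(0,n)])
    w=[(cx+h,cy+h),(cx+h,cy-h),(cx-h,cy-h),(cx-h,cy+h)]
    dst=np.float32([w2px(c,(*p,.085))[::-1] for p in w])
    M=cv2.getPerspectiveTransform(src,dst)
    im=cv2.warpPerspective(f.clip(0,255).astype(np.uint8)[:,:,::-1],M,(n,n),flags=cv2.INTER_CUBIC|cv2.WARP_INVERSE_MAP)
    return im
E
python3 - <<'E'
from h import *
a=dark("top",0);b=dark("scene",0)
cv2.imwrite("pics/g3.png",cv2.resize(np.hstack([a,b]),(800,400)))
cv2.imwrite("pics/a.png",a);cv2.imwrite("pics/b.png",b)
E
```

```text
time: 6.52
position: [0.5119, -0.0577, 0.1526]
tool_rot: [0.667, 0.745, 0.0, 0.0]
ft_force: [3.2, 2.2, -2.2]
grip_width: 0.0363
grip_force: 40.0
```

View pics/g3.png

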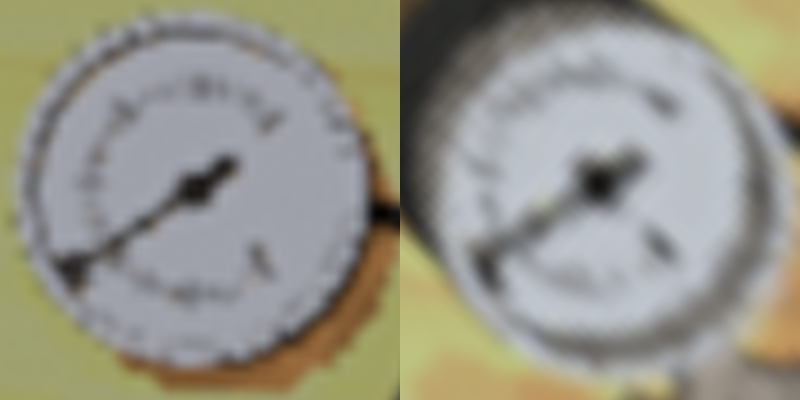

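The rectified views show the needle running into the pointer tab (left tab about (72,273), hub (197,188)). I'll measure both angles from the dark profiles.

Run:
```python
from h import *
for f,guess in(("a",(236,226)),("b",(237,220))):
    g=cv2.cvtColor(cv2.imread(f"pics/{f}.png"),cv2.COLOR_BGR2GRAY).astype(float)
    # hub centre: darkest blob
    sub=255-cv2.GaussianBlur(g,(0,0),8); m=np.zeros_like(g);m[180:270,190:290]=1
    y,x=np.unravel_index((sub*m).argmax(),g.shape)
    yy,xx=np.mgrid[y-18:y+19,x-18:x+19];w=np.clip(110-g[y-18:y+19,x-18:x+19],0,None)
    hx,hy=(w*xx).sum()/w.sum(),(w*yy).sum()/w.sum()
    P=cv2.warpPolar(g.astype(np.float32),(220,1440),(hx,hy),220,cv2.WARP_POLAR_LINEAR)
    print(f,hx,hy)
    for r in range(50,205,8):
        p=P[:,r-4:r+4].mean(1)[400:720]; d=np.clip(np.median(p)-20-p,0,None)   # 100..180 deg
        if d.sum()>0:
            k=d.argmax();lo=max(k-40,0);q=d[lo:k+40];print(r*.25,"mm",round((400+lo+(q*np.arange(len(q))).sum()/q.sum())/4,1),round(d.max()),"width",(q>d.max()/2).sum()/4)
```

```text
a 236.06300194030044 226.00123356848232
12.5 mm 147.0 40 width 16.5
14.5 mm 146.4 42 width 14.75
16.5 mm 145.6 53 width 13.0
18.5 mm 145.9 69 width 12.5
20.5 mm 146.7 63 width 11.5
22.5 mm 146.6 47 width 9.5
24.5 mm 146.7 44 width 8.5
26.5 mm 146.0 51 width 8.75
28.5 mm 145.6 58 width 8.75
30.5 mm 144.9 48 width 8.25
32.5 mm 144.4 35 width 8.0
34.5 mm 145.2 36 width 7.0
36.5 mm 146.3 48 width 6.0
38.5 mm 147.1 68 width 6.5
40.5 mm 147.2 82 width 8.25
42.5 mm 146.7 94 width 10.75
44.5 mm 146.3 97 width 11.75
46.5 mm 146.5 82 width 12.0
48.5 mm 146.9 28 width 12.5
50.5 mm 178.7 6 width 2.25
b 238.89157253090153 219.97641566483637
12.5 mm 145.4 12 width 14.25
14.5 mm 145.9 23 width 16.75
16.5 mm 145.2 34 width 16.25
18.5 mm 145.4 49 width 16.75
20.5 mm 145.6 62 width 17.5
22.5 mm 145.6 71 width 17.75
24.5 mm 145.9 62 width 16.75
26.5 mm 145.6 46 width 14.0
28.5 mm 145.2 33 width 12.0
30.5 mm 145.4 29 width 10.25
32.5 mm 146.9 34 width 9.0
34.5 mm 147.8 49 width 10.25
36.5 mm 147.7 62 width 10.75
38.5 mm 146.8 83 width 12.25
40.5 mm 145.1 102 width 14.25
42.5 mm 143.4 104 width 16.75
44.5 mm 140.9 75 width 15.25
46.5 mm 138.8 19 width 7.75
48.5 mm 104.5 25 width 9.25
50.5 mm 175.1 24 width 8.0
```

Needle at 146.0° and pointer at 146.5° in the top view agree to well under 1 mm. Releasing, then going down to the ring.

```bash
python3 -m handwheel '[[0,0,0,0],[0,0,0,0],[0,0,0,0],[0,0,0,0],[0,0,0,0],[0,0,0,0],[0,0,0,0],[0,0,0,0]]' 100
python3 - <<'E'
from h import *
o=robot.get_obs();print(o["ft_force"],o["moment"],o["grip_width"]);rows([.5116,-.0575,.130])
E
```

```text
time: 7.58
position: [0.5114, -0.058, 0.1526]
tool_rot: [0.667, 0.745, -0.0, -0.0]
ft_force: [0.4, -0.6, -0.6]
grip_width: 0.081
grip_force: 0.0
[ 0.35903601 -0.57310212 -0.59201643] [-0.09984773  0.07132507  0.00364943] 0.08104835292297978
t 7.58 pos [ 0.5114 -0.058   0.1526] q6 -0.44 frac [0.0014 0.001  0.0752] turn 0.0 mm [ 0.4  0.3 22.6]
```

```bash
python3 -m handwheel '[[0.001,0.001,0.02,0],[0.001,0.001,0.04,0],[0.001,0.001,0.06,0],[0.001,0.001,0.075,0],[0.001,0.001,0.075,0],[0.001,0.001,0.075,0]]' 100
python3 -m handwheel '[[0,0,0,0],[0,0,0,0],[0,0,0,0],[0,0,0,0],[0,0,0,0],[0,0,0,0],[0,0,0,0],[0,0,0,0],[0,0,0,0],[0,0,0,0],[0,0,0,0]]' 0 15
python3 - <<'E'
from h import *
o=robot.get_obs();print(o["ft_force"],o["moment"],o["grip_width"],o["grip_force"]);rows([.5116,-.0575,.130])
M=[]
for i in range(6): vision.camera("top");M.append(robot.get_obs()["moment"][2])
print(np.round(M,3))
im=dark("top",0,2);cv2.imwrite("pics/a2.png",im)
E
```

```text
time: 8.08
position: [0.5114, -0.0575, 0.1294]
tool_rot: [0.667, 0.745, -0.0, -0.001]
ft_force: [0.0, 1.5, -0.2]
grip_width: 0.087
grip_force: 0.0
time: 9.0
position: [0.5119, -0.0576, 0.1302]
tool_rot: [0.667, 0.745, 0.0, 0.0]
ft_force: [0.5, -0.5, 1.7]
grip_width: 0.0555
grip_force: 15.0
[ 0.51211749 -0.54572349  1.66960986] [-0.03730409 -0.02456975  0.01152333] 0.05551806063604946 15.000190436840057
t 9.0 pos [ 0.5119 -0.0576  0.1302] q6 -0.439 frac [ 0.0004 -0.0009  0.0007] turn 0.0 mm [ 0.1 -0.3  0.2]
[-0.049 -0.009  0.013  0.007  0.004  0.019]
```

```bash
cat > m.py <<'E'
from h import *
M=[];q=[]
for i in range(5): vision.camera("top");o=robot.get_obs();M.append(o["moment"][2])
print("t",round(o["time"],2),"Mz",np.mean(M).round(3),"sd",np.std(M).round(3),"q6",round(o["q"][5],4),"g",round(o["grip_width"],4),o["grip_force"].round(1))
E
python3 -m handwheel '[[0,0,0,0.01],[0,0,0,0.02],[0,0,0,0.03],[0,0,0,0.04],[0,0,0,0.05],[0,0,0,0.05],[0,0,0,0.05]]' >/dev/null; python3 m.py
for i in 1 2; do python3 -m handwheel '[[0,0,0,0.005],[0,0,0,0.005]]' >/dev/null; python3 m.py; done
```

```text
Traceback (most recent call last):
  File "m.py", line 4, in <module>
    print("t",round(o["time"],2),"Mz",np.mean(M).round(3),"sd",np.std(M).round(3),"q6",round(o["q"][5],4),"g",round(o["grip_width"],4),o["grip_force"].round(1))
                                                                                                                                       ^^^^^^^^^^^^^^^^^^^^^
AttributeError: 'float' object has no attribute 'round'
Traceback (most recent call last):
  File "m.py", line 4, in <module>
    print("t",round(o["time"],2),"Mz",np.mean(M).round(3),"sd",np.std(M).round(3),"q6",round(o["q"][5],4),"g",round(o["grip_width"],4),o["grip_force"].round(1))
                                                                                                                                       ^^^^^^^^^^^^^^^^^^^^^
AttributeError: 'float' object has no attribute 'round'
Traceback (most recent call last):
  File "m.py", line 4, in <module>
    print("t",round(o["time"],2),"Mz",np.mean(M).round(3),"sd",np.std(M).round(3),"q6",round(o["q"][5],4),"g",round(o["grip_width"],4),o["grip_force"].round(1))
                                                                                                                                       ^^^^^^^^^^^^^^^^^^^^^
AttributeError: 'float' object has no attribute 'round'
```

```bash
sed -i 's/o\["grip_force"\].round(1)/round(o["grip_force"],1)/' m.py; python3 m.py
python3 -m handwheel '[[0,0,0,0.005],[0,0,0,0.005]]' >/dev/null; python3 m.py
python3 -m handwheel '[[0,0,0,0.005],[0,0,0,0.005]]' >/dev/null; python3 m.py
```

```text
t 11.32 Mz 0.011 sd 0.036 q6 -0.0623 g 0.0554 15.0
t 11.73 Mz -0.031 sd 0.038 q6 -0.0312 g 0.0555 15.0
t 12.15 Mz -0.05 sd 0.031 q6 0.0002 g 0.0559 15.0
```

```bash
python3 -m handwheel '[[0,0,0,0.005],[0,0,0,0.005]]' >/dev/null; python3 m.py
python3 -m handwheel '[[0,0,0,0.005],[0,0,0,0.005]]' >/dev/null; python3 m.py
python3 -m handwheel '[[0,0,0,0.005],[0,0,0,0.005]]' >/dev/null; python3 m.py
```

```text
t 12.57 Mz -0.027 sd 0.032 q6 0.0314 g 0.0555 15.0
t 12.98 Mz -0.024 sd 0.015 q6 0.0629 g 0.0556 15.0
t 13.4 Mz -0.056 sd 0.03 q6 0.0944 g 0.0555 15.0
```

```bash
sed -i 's/range(5)/range(3)/' m.py
python3 -m handwheel '[[0,0,0,0.005],[0,0,0,0.005]]' >/dev/null; python3 m.py
python3 -m handwheel '[[0,0,0,0.005],[0,0,0,0.005]]' >/dev/null; python3 m.py
python3 -m handwheel '[[0,0,0,0.005],[0,0,0,0.005]]' >/dev/null; python3 m.py
```

```text
t 13.72 Mz -0.038 sd 0.013 q6 0.1258 g 0.0558 15.0
t 14.03 Mz -0.046 sd 0.009 q6 0.1572 g 0.0556 15.0
t 14.35 Mz -0.044 sd 0.035 q6 0.1886 g 0.0558 15.0
```

```bash
python3 -m handwheel '[[0,0,0,0.004],[0,0,0,0.004]]' >/dev/null; python3 m.py
python3 -m handwheel '[[0,0,0,0.004],[0,0,0,0.004]]' >/dev/null; python3 m.py
```

```text
t 14.67 Mz -0.014 sd 0.028 q6 0.2137 g 0.0559 15.0
t 14.98 Mz -0.021 sd 0.004 q6 0.2389 g 0.056 15.0
```

```bash
python3 -m handwheel '[[0,0,0,0.005],[0,0,0,0.005]]' >/dev/null; python3 m.py
python3 -m handwheel '[[0,0,0,0.005],[0,0,0,0.005]]' >/dev/null; python3 m.py
python3 -m handwheel '[[0,0,0,0.005],[0,0,0,0.005]]' >/dev/null; python3 m.py
```

```text
t 15.3 Mz -0.039 sd 0.025 q6 0.2703 g 0.0551 15.0
t 15.62 Mz -0.055 sd 0.028 q6 0.3017 g 0.0554 15.0
t 15.93 Mz -0.02 sd 0.014 q6 0.3331 g 0.0556 15.0
```

```bash
python3 -m handwheel '[[0,0,0,0.005],[0,0,0,0.005]]' >/dev/null; python3 m.py
python3 -m handwheel '[[0,0,0,0.005],[0,0,0,0.005]]' >/dev/null; python3 m.py
python3 -m handwheel '[[0,0,0,0.005],[0,0,0,0.005]]' >/dev/null; python3 m.py
```

```text
t 16.25 Mz 0.013 sd 0.024 q6 0.3645 g 0.0556 15.0
t 16.57 Mz -0.032 sd 0.023 q6 0.3958 g 0.0558 15.0
t 16.88 Mz -0.013 sd 0.003 q6 0.4272 g 0.0557 15.0
```

```bash
python3 -m handwheel '[[0,0,0,0.005],[0,0,0,0.005]]' >/dev/null; python3 m.py
python3 -m handwheel '[[0,0,0,0.005],[0,0,0,0.005]]' >/dev/null; python3 m.py
python3 -m handwheel '[[0,0,0,0.005],[0,0,0,0.005]]' >/dev/null; python3 m.py
```

```text
t 17.2 Mz -0.027 sd 0.017 q6 0.4586 g 0.0553 15.0
t 17.52 Mz 0.097 sd 0.038 q6 0.4898 g 0.0549 15.0
t 17.83 Mz 0.133 sd 0.023 q6 0.5211 g 0.0554 15.0
```

Run:
```python
from h import *
M=[]
for i in range(8): c=vision.camera("top");o=robot.get_obs();M.append(o["moment"][2])
print(np.mean(M),np.std(M),o["joint_torque"],o["ft_force"],o["time"],o["tool_rot"])
im=dark("top",0,3)
g=cv2.cvtColor(im,cv2.COLOR_BGR2GRAY).astype(np.float32)
for f in (g,cv2.imread("pics/a2.png",0).astype(np.float32),cv2.imread("pics/a.png",0).astype(np.float32)):
    P=cv2.warpPolar(f,(220,1440),(236.06,226),220,cv2.WARP_POLAR_LINEAR)
    for a,b in((88,144),(165,190)):
        p=P[:,a:b].mean(1)[480:680];d=np.clip(np.median(p)-12-p,0,None);print(a,round(120+(d*np.arange(200)).sum()/d.sum()/4,2),end="; ")
    print()
```

```text
0.1327093272169211 0.028636155831201385 [ -0.84940888 -35.91226816  -7.66003847  -0.40819488   1.43449277
   0.12810084] [4.34612692 0.76079942 3.0849527 ] 18.2333 [9.35787188e-01 3.52564310e-01 6.02479005e-04 6.19610839e-04]
88 145.54; 165 146.51; 
88 145.52; 165 146.51; 
88 145.52; 165 146.49;
```

Needle has not moved, and the torque is rising (about 0.13 N m against a loose baseline near −0.03). One more small nudge.

```bash
python3 -m handwheel '[[0,0,0,0.003],[0,0,0,0.003]]' >/dev/null; sed -i 's/range(3)/range(6)/' m.py; python3 m.py; python3 -c "
from h import *
o=robot.get_obs();print(o['joint_torque'][5],o['ft_force'])"
```

```text
t 18.85 Mz 0.17 sd 0.022 q6 0.5398 g 0.0559 15.0
0.1592846866697073 [5.20992847 0.99225502 2.55185389]
```

```bash
python3 -m handwheel '[[0,0,0,0],[0,0,0,0],[0,0,0,0],[0,0,0,0],[0,0,0,0],[0,0,0,0],[0,0,0,0],[0,0,0,0],[0,0,0,0]]' 100
python3 -m handwheel '[[0,0,-0.05,0],[0,0,-0.12,0],[0,0,-0.2,0],[0,0,-0.3,0],[0,0,-0.3,0],[0,0,-0.3,0]]'
python3 - <<'E'
from h import *
im=dark("top",0,3)
g=cv2.cvtColor(im,cv2.COLOR_BGR2GRAY).astype(np.float32)
P=cv2.warpPolar(g,(220,1440),(236.06,226),220,cv2.WARP_POLAR_LINEAR)
for a,b in((88,144),(165,190)):
    p=P[:,a:b].mean(1)[480:680];d=np.clip(np.median(p)-12-p,0,None);print(a,round(120+(d*np.arange(200)).sum()/d.sum()/4,2))
s=vision.camera("scene");cv2.imwrite("pics/s4.png",cv2.resize(s["frame"][110:270,200:400,::-1],(750,600),interpolation=cv2.INTER_CUBIC))
o=robot.get_obs();print(o["ft_force"],o["moment"])
E
```

```text
time: 19.6
position: [0.5116, -0.0575, 0.13]
tool_rot: [0.939, 0.343, -0.0, -0.0]
ft_force: [0.2, -0.3, 0.2]
grip_width: 0.0866
grip_force: 0.0
time: 20.1
position: [0.5128, -0.0579, 0.2218]
tool_rot: [0.939, 0.343, 0.002, 0.001]
ft_force: [0.7, 0.6, -0.9]
grip_width: 0.0871
grip_force: 0.0
88 145.54
165 146.51
[ 0.27534213 -0.3555099  -1.24886681] [-0.10971079  0.15684294 -0.00091917]
```

View pics/s4.png

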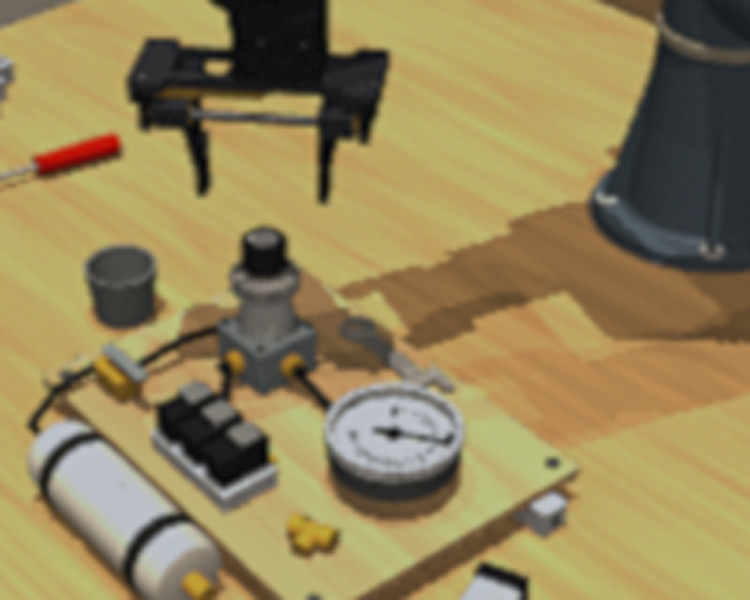

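The gripper is clear above the knob at (263,250), the needle ends on the pointer at (447,440), and nothing else has shifted. Handing in.

```bash
python3 -c "
from rig import job
print(job.hand_in())"
```

```text
the job is handed in; nothing more can be done
None
```

The regulator is set and the job is handed in, with no verdict returned: the needle reads within about 1° (under 1 mm) of the set pointer, the lock ring was tightened to about 0.17 N m without moving the needle, and the gripper is clear of everything.

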